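Push the stray tin back into its row

ROBOT

A 6-joint arm with a two-finger parallel gripper is mounted at the origin on the work surface. World frame = base frame: x ahead of the robot, y to its left, z up, the work surface at z = 0. Lengths are in m, angles in rad, forces in N, time in s.
With the tool pointing down it reaches from about 0.25 to 0.775 m from the base axis. Payload 4 kg.
Tool frame: the origin (TCP) lies at the very end of the fingers, on their centre line; the grasp point (between the pads) lies 19 mm behind it (robot.pinch_z is the distance from the TCP to the grasp point, in m); z points along the fingers, y is the line along which they close (so a half turn about z gives the same grasp; the last joint's range is limited). The gripper opens to 94 mm and grips with 3 to 60 N. Pads are 16 mm wide; open, the fingers measure 119 mm over their backs; the gripper's body (75 mm by 177 mm) begins 78 mm behind the grasp point.
Start: joints at [1.004, 0.087, 1.371, -0, 1.684, -0.103], TCP at [0.246, 0.492, 0.206] pointing down, gripper open.
Joint ranges: [-3.1, 3.1], [-0.76, 2.03], [0.27, 2.55], [-1.08, 4.22], [0.17, 2.65], [-2.57, 2.57]. Speed limits (rad/s): [2.79, 2.79, 3.14, 3.14, 3.14, 3.14].

INTERFACE

Orientations are given as [roll, pitch, yaw] about the fixed x, y, z axes, in that order (R = Rz(yaw) Ry(pitch) Rx(roll)).
In Python, from bench import robot gives the robot as it stands.
- The arm moves only by the tool arm_command, never from a script. Its argument "targets" is one flat list of numbers, 7 for each row, row after row: the turn, a rotation vector about the tool's x, y, z in degrees, then the shift along the tool's x, y, z in mm, then the closure, from -1 (fully open) to 1 (shut). In form: [ax, ay, az, x, y, z, hand, ax, ay, az, x, y, z, hand, ...]. A call has 1 to 20 rows; each row is the pose to reach, as a shift and turn from the pose commanded when the call began, along the tool's axes at that moment; what a row does not reach only later rows make up. A row lasts 1/10 s, in which the tool goes at most 50 mm and 8.59 degrees, less where a joint would pass 70% of its speed; a pose out of reach is approached as far as the arm can. A call with a gripper value outside its range is refused whole. The fingers move at their own pace and stop on an object; the grip force is fixed at half the most. Time passes only in rows, so rows that repeat a pose let the fingers close. It gives the time, the measured TCP pose, the force, the opening and the grip force at its end, in the units of the state.
- robot.get_obs(): the state, without advancing time (a new reading comes with each control period).
- robot.snapshot(name): name is "scene" or "top" or "wrist"; returns a dict with "color" (384x512x3 uint8, red, green, blue), "range_z" (384x512 float32, m along the optical axis (not along the pixel's ray), 0 where there is no reading), "fx", "fy", "cx", "cy" (pixels), "T" (4x4, takes a point from camera to world coordinates); the wrist camera has in their place "T_tool_cam" (4x4, takes a point from camera to tool coordinates, whose origin is the TCP and whose axes are the flange's). Camera axes: x right, y down, z forward; pixel columns grow to the right and rows downward; lengths in m; the calibration is good to about 2 mm. The wrist camera is an equidistant fisheye: a pixel r from the principal point sees the ray r / f radians off the axis. A picture is of the moment at which its call begins: read the wrist's pose just before it.
- robot.close_job(): hands the job in; it is judged then, once.
The state is a dict: "time": time; "joint_positions": joint angles; "qvel": joint speeds; "joint_torque": joint torques, N m; "tool_pos": TCP position; "ee_rot": TCP orientation; "wrist_force": force on the tool from outside, world axes, zero at the start; "wrist_torque": the same for the moment, N m; "width": finger opening in m; "finger_force": force on a finger pad.
Only numpy, scipy, OpenCV 4.12 (cv2) and the standard library are available. Lean on these libraries where they do the work, as an engineer would, in place of code of your own. Each camera call takes 0.05 s, during which the arm holds its last target. There are 200 camera calls.

TASK

The blue storage tin has been left standing out in front of its row on the oak tray. Without picking it up, push it along the tray into the empty place between the white tin and the grey tin until its back sits flat against the tray's back rail, square and in line with its neighbours, then leave it standing there. Do not lift or tip it, and do not shift the other tins or the jars.

Things in the scene. Friction and masses are not known exactly. Their poses are not given: they have to be found in the camera images.
- tray: Fixed oak tray: board 300 (x) by 580 (y) by 12 mm; back rail along its far (+x) edge, 15 mm thick, top 57 mm above the underside; side rails 12 mm thick, tops at 40 mm; open at the front (-x). Origin: centre of the underside; x points to the back rail, y along it to the left, z up. The rail's front face (the stop) is at x = +135 mm, the board's top at z = +12 mm.
- blue_tin: The stray: loose square blue tin, 92 by 92 mm, 80 mm tall with its flat blue lid, 0.35 to 0.7 kg. On the board in front of the row, up to 50 mm left or right of the empty place, turned up to 0.35 rad. Origin: centre of the underside; x is square to a side and is to point at the back rail (roughly so at the start). Slides under a few newtons; push below half height so it does not tip.
- white_tin: White tin of the same form (92 by 92 by 80 mm), loose, square against the back rail on the left (+y) of the empty place, which is the 128 mm wide space between it and the grey tin (centres 220 mm apart along the rail). Origin: centre of the underside, axes as the tray's. Not to be shifted.
- grey_tin: Grey tin of the same form (92 by 92 by 80 mm), loose, square against the back rail on the right (-y) of the empty place. Origin: centre of the underside, axes as the tray's. Not to be shifted.
- brown_jar: Round glass jar with dark brown contents and wooden lid, 64 mm in diameter, 75 mm tall, loose, 0.22 kg. Stands either in the row beyond the white tin or at the right end of the board in front of the row; the yellow jar has the other spot. Origin: centre of the underside. Not to be shifted.
- yellow_jar: The same jar with yellow contents, in the other of the two spots. The origin is the centre of its underside. Not to be shifted.
There are look-alikes about, which are no part of the job. There is more than one size of the blue_tin; the one meant has the size given above.

How it is judged:
At the end, for the whole second after the job is handed in: The blue tin stands upright on the board between the white and the grey tin, its centre at most 5 mm short of where its back touches the back rail, turned at most 0.07 rad (4 degrees) from square to the rail, at rest; the other tins and the jars stand within 12 mm of where they were (x of blue_tin in the frame of tray above 0.084 m and angle between the x axis of blue_tin and the x axis of tray, either way round below 0.07 rad and y of blue_tin in the frame of white_tin below -0.088 m and y of blue_tin in the frame of grey_tin above 0.088 m and z of blue_tin in the frame of tray below 0.016 m and angle between blue_tin's own z axis and vertical below 0.04 rad and linear speed of blue_tin below 0.01 m/s and distance of each of white_tin, grey_tin, brown_jar, yellow_jar from where it was at the start of the episode below 0.012 m).
It fails at once if the blue tin is lifted off the board (z of blue_tin in the frame of tray above 0.024 m).
It fails at once if the blue tin is tipped by more than 0.2 rad (angle between blue_tin's own z axis and vertical above 0.2 rad).
It fails at once if the white or the grey tin is shifted by more than 12 mm (distance of any of white_tin, grey_tin from where it was at the start of the episode above 0.012 m).
It fails at once if a jar is shifted by more than 12 mm (distance of any of brown_jar, yellow_jar from where it was at the start of the episode above 0.012 m).
It also fails if it takes over 72 s, if anything falls off the work surface, if the arm or the gripper's body presses on something with over 40 N, if the wrist force passes 120 N, or if a joint passes its speed limit or range.

## Working session

There is one attempt and no reset: what is moved stays moved. The work goes in short steps, Python scripts to look and compute and a tool call to move; the robot and the scene stay as the last step left them, time stands still between calls to the robot, and variables do not carry over. Pictures are saved under pics/ and viewed, at most 10 in all, crops included, and the job is handed in when it is done.

Besides the shell and the picture viewer there is one more tool, called after ">>>" as name(argument=value, ...) on one line, values as JSON. arm_command: Moves the arm, as the interface text tells. Its arguments: {"type":"object","properties":{"targets":{"type":"array"}},"required":["targets"]}

```bash
mkdir -p pics; cat > h.py <<'E'
import numpy as np, cv2
from bench import robot
def pts(s):
    h,w=s["range_z"].shape; u,v=np.meshgrid(np.arange(w),np.arange(h)); z=s["range_z"]
    P=np.stack([(u-s["cx"])/s["fx"]*z,(v-s["cy"])/s["fy"]*z,z],-1)
    return P@s["T"][:3,:3].T+s["T"][:3,3]
E
python3 - <<'E'
from h import *
a=robot.snapshot("top"); b=robot.snapshot("scene")
np.savez("s0.npz",top=pts(a),tc=a["color"],scene=pts(b),sc=b["color"])
cv2.imwrite("pics/top0.png",a["color"][...,::-1]); cv2.imwrite("pics/scene0.png",b["color"][...,::-1])
print(robot.get_obs()); print(a["T"],b["T"])
E
```

```text
{'time': 0.1, 'joint_positions': array([ 1.00388445e+00,  8.79043662e-02,  1.37204092e+00,  2.53837909e-05,
        1.68360527e+00, -1.03103370e-01]), 'qvel': array([-0.0025118 , -0.00090134, -0.00093662,  0.00160098, -0.00166635,
       -0.00125416]), 'joint_torque': array([ 2.31612546e-03, -3.41251624e+01, -3.03302586e+01,  7.19910627e-02,
        3.04011733e-02, -1.07898668e-04]), 'tool_pos': array([0.24578936, 0.49149574, 0.20444006]), 'ee_rot': array([-3.13964775e+00, -2.26602618e-04,  2.67778676e+00]), 'wrist_force': array([-0.14427615,  0.11699696,  0.89074425]), 'wrist_torque': array([-0.02296852,  0.02575032,  0.00446617]), 'finger_force': 0.0, 'width': 0.09412170609577282}
[[-0.02436545 -0.98586746  0.16574582  0.39421644]
 [-0.99961206  0.02626375  0.0092707  -0.04059731]
 [-0.01349279 -0.16545563 -0.98612493  1.00864154]
 [ 0.          0.          0.          1.        ]] [[ 0.54578132  0.50561059 -0.6681921   1.26838215]
 [ 0.83792285 -0.33202524  0.43317956 -0.50440481]
 [-0.00283647 -0.79631474 -0.60487585  0.69279179]
 [ 0.          0.          0.          1.        ]]
```

View pics/top0.png

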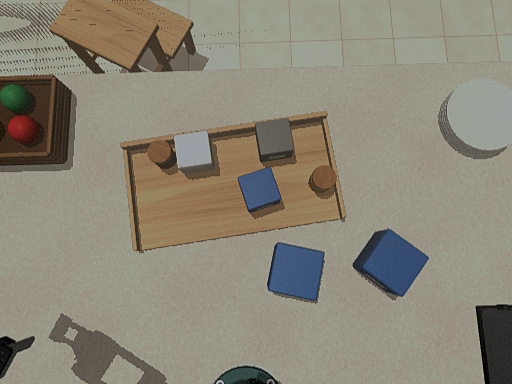

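View pics/scene0.png

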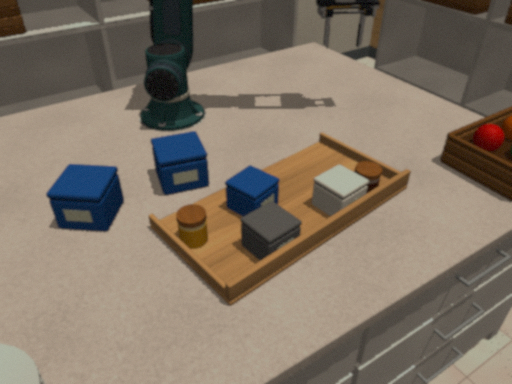

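Top view: tray spans about (122,115)–(345,250). Blue candidates are (260,189) on the board, and (297,271) and (391,263) off the tray, which are larger. The white tin is at (194,151), the grey at (275,139), and the jars at (160,153) and (323,179). The choice is (260,189); next I check its size and fit all the poses.

```bash
cat > fit.py <<'E'
from h import *
def rect(P,m):
    q=P[m][:,:2].astype(np.float32)*1000
    (c,wh,a)=cv2.minAreaRect(q); a=(a+45)%90-45
    return np.round(c,1),np.round(wh,1),round(a,2),len(q),round(np.median(P[m][:,2])*1000,1)
def comp(P,C,seed,zt=0.006,r=40):
    u,v=seed; z0=np.median(P[v-2:v+3,u-2:u+3,2]); 
    m=(abs(P[...,2]-z0)<zt).astype(np.uint8)
    n,l=cv2.connectedComponents(m,connectivity=4); return l==l[v,u]
E
python3 - <<'E'
from fit import *
d=np.load("s0.npz");P,C=d["top"],d["tc"]
for n,s in dict(blue=(260,189),white=(194,151),grey=(275,139),b2=(297,271),b3=(391,263),jarL=(158,148),jarR=(322,175)).items():
    print(n,rect(P,comp(P,C,s)))
m=comp(P,C,(200,200)); print("board",rect(P,m))
# rail top
n=(abs(P[...,2]-0.057)<0.008); n[:, :110]=0; n[:,350:]=0; n[:105]=0; n[160:]=0
k,l,st,_=cv2.connectedComponentsWithStats(n.astype(np.uint8))
for i in np.argsort(-st[1:,4])[:4]+1: print("rail",st[i],rect(P,l==i))
cv2.imwrite("pics/crop0.png",cv2.resize(C[110:260,115:355,::-1],None,fx=3,fy=3))
E
```

```text
blue (array([562.3, -49.3]), array([92.2, 91.3]), 16.93, 1224, np.float64(91.7))
white (array([671.2, 124.3]), array([92.3, 92.2]), 8.0, 1161, np.float64(91.7))
grey (array([699.9, -93.6]), array([92.3, 92.4]), 7.89, 1147, np.float64(91.7))
b2 (array([ 350. , -134.4]), array([121.6, 121.2]), -13.19, 2461, np.float64(105.3))
b3 (array([ 366.1, -377.6]), array([122.1, 121.4]), -38.76, 2453, np.float64(105.5))
jarL (array([669.7, 213.4]), array([61.6, 61.9]), 44.1, 443, np.float64(86.7))
jarR (array([ 587.3, -219.4]), array([60.8, 63.1]), 43.5, 461, np.float64(86.7))
board (array([589.8,  23.8]), array([287.3, 564. ]), 7.58, 15164, np.float64(11.9))
rail [120 111 208  37 854] (array([737.6,  42.9]), array([ 17.1, 579.1]), 7.49, 854, np.float64(56.3))
rail [260 153  33   6  54] (array([655.7, -98.8]), array([ 4.2, 88.3]), 5.9, 54, np.float64(58.1))
rail [170 149   4  11  23] (array([667.2, 185.9]), array([ 5. , 30.3]), -6.47, 23, np.float64(56.6))
rail [210 141   1   4   4] (array([697.4,  81.7]), array([12.9,  0.1]), 7.36, 4, np.float64(55.7))
```

View pics/crop0.png

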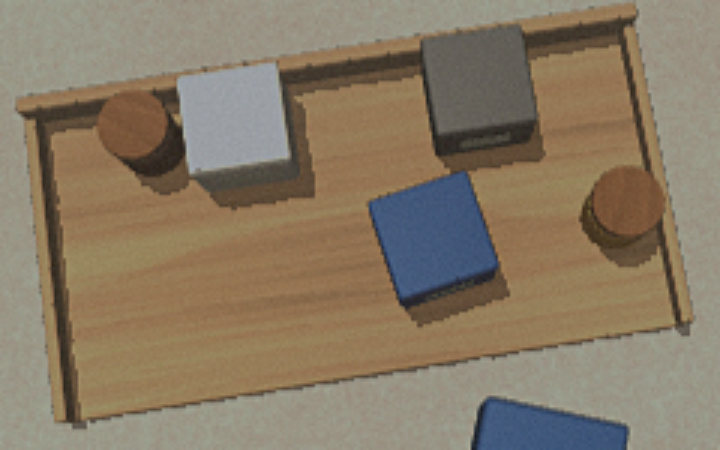

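The crop shows that the tin at top pixel (260,189) is the right one: it measures 92 × 92 mm with its top at 92 mm. The other two blue tins are 121 mm. The tray yaw is about 7.5°. In the tray's row frame the blue tin is at x −131, y −48 mm, turned +9.4°. My plan is to push it sideways (+y) with two half-open fingertips on its right side, then push it forward. First I go above the start of the sideways push.

>>> arm_command(targets=[0,0,56,-566,-404,54,0,0,0,56,-566,-404,54,0,0,0,56,-566,-404,54,0,0,0,56,-566,-404,54,0,0,0,56,-566,-404,54,0,0,0,56,-566,-404,54,0,0,0,56,-566,-404,54,0,0,0,56,-566,-404,54,0,0,0,56,-566,-404,54,0,0,0,56,-566,-404,54,0,0,0,56,-566,-404,54,0,0,0,56,-566,-404,54,0,0,0,56,-566,-404,54,0,0,0,56,-566,-404,54,0,0,0,56,-566,-404,54,0,0,0,56,-566,-404,54,0,0,0,56,-566,-404,54,0,0,0,56,-566,-404,54,0,0,0,56,-566,-404,54,0,0,0,56,-566,-404,54,0])

```text
time: 2.1
tool_pos: [0.5715, -0.1217, 0.152]
ee_rot: [3.141, 0.0, 1.702]
wrist_force: [0.3, 0.0, 0.5]
width: 0.047
finger_force: 0.0
```

>>> arm_command(targets=[0,0,0,0,0,40,0,0,0,0,0,0,80,0,0,0,0,0,0,110,0,0,0,0,0,0,127,0,0,0,0,0,0,127,0,0,0,0,0,0,127,0])

```text
time: 2.7
tool_pos: [0.5718, -0.1224, 0.0251]
ee_rot: [3.141, 0.0, 1.701]
wrist_force: [0.8, -0.7, 0.4]
width: 0.0469
finger_force: 0.0
```

```bash
cat > meas.py <<'E'
from fit import *
def meas(seed,name=None):
    a=robot.snapshot("top"); P=pts(a)
    if name: cv2.imwrite(f"pics/{name}.png",cv2.resize(a["color"][100:260,110:360,::-1],None,fx=3,fy=3))
    B=np.array([[.9914,.1305],[-.1305,.9914]]); mid=np.array([685.55,15.35])
    C=a["color"].astype(int)
    m=(abs(P[...,2]-.0917)<.007)&(C[...,2]>C[...,0]+25)
    m[230:]=0
    k,l,st,_=cv2.connectedComponentsWithStats(m.astype(np.uint8)); i=np.argmax(st[1:,4])+1
    r=rect(P,l==i); print("blue tray xy",np.round(B@(r[0]-mid),1),"rel deg",round(r[2]-7.5,1),r)
    for n,s in dict(white=(194,151),grey=(275,139),jarL=(158,148),jarR=(322,175)).items(): print(n,rect(P,comp(P,None,s)))
    o=robot.get_obs(); print("tcp tray",np.round(B@(o["tool_pos"][:2]*1000-mid),1),o["tool_pos"],o["wrist_force"],o["time"])
E
python3 -c "
from meas import *
meas(0,'a1')"
```

```text
blue tray xy [-123.   -12.6] rel deg -26.0 (array([565.2, -13.2]), array([ 50.3, 107.6]), -18.48, 432, np.float64(91.9))
white (array([671.2, 124.5]), array([92.2, 92.3]), 7.36, 1154, np.float64(91.7))
grey (array([580.7, -73.2]), array([16.6, 55. ]), -17.07, 245, np.float64(420.4))
jarL (array([668.9, 214.8]), array([61.3, 60.7]), -0.91, 435, np.float64(86.5))
jarR (array([ 512.4, -153.3]), array([15.8, 75.4]), -17.53, 327, np.float64(427.8))
tcp tray [-130.  -122.1] [ 0.57259021 -0.12265693  0.0260876 ] [ 0.1535394  -1.07808174 -0.37503698] 2.75
```

View pics/a1.png

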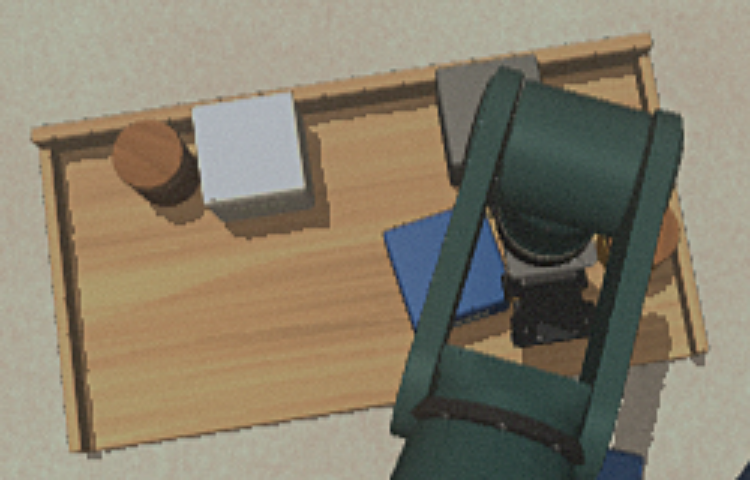

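The arm covers part of the tin at crop (450,265), which is still untouched; the fingers stand to its right, clear of the jar. Now the sideways push at about 50 mm/s.

>>> arm_command(targets=[0,0,0,5,0,0,0,0,0,0,10,0,0,0,0,0,0,15,0,0,0,0,0,0,20,0,0,0,0,0,0,25,0,0,0,0,0,0,30,0,0,0,0,0,0,35,0,0,0,0,0,0,40,0,0,0,0,0,0,44,0,0,0,0,0,0,48,0,0,0,0,0,0,52,0,0,0,0,0,0,56,0,0,0,0,0,0,60,0,0,0,0,0,0,63,0,0,0,0,0,0,66,0,0,0,0,0,0,66,0,0,0])

```text
time: 4.35
tool_pos: [0.5629, -0.0565, 0.0245]
ee_rot: [3.142, -0.001, 1.701]
wrist_force: [-0.4, -2.6, 2.2]
width: 0.0472
finger_force: 1.3
```

>>> arm_command(targets=[0,0,0,-10,0,0,0,0,0,0,-30,0,0,0,0,0,0,-30,0,-30,0,0,0,0,-30,0,-80,0,0,0,0,-30,0,-125,0,0,0,0,-30,0,-125,0])

```text
time: 4.95
tool_pos: [0.5705, -0.0874, 0.1571]
ee_rot: [3.129, 0.003, 1.701]
wrist_force: [0.1, -0.1, 0.4]
width: 0.0474
finger_force: 0.0
```

>>> arm_command(targets=[0,0,90,86,-88,0,0,0,0,90,86,-88,0,0,0,0,90,86,-88,0,0,0,0,90,86,-88,0,0,0,0,90,86,-88,0,0,0,0,90,86,-88,0,0,0,0,90,86,-88,0,0,0,0,90,86,-88,0,0,0,0,90,86,-88,0,0,0,0,90,86,-88,0,0,0,0,90,86,-88,0,0,0,0,90,86,-88,0,0,0,0,90,86,-88,0,0])

```text
time: 6.25
tool_pos: [0.4678, -0.0127, 0.1484]
ee_rot: [-3.14, 0.002, 0.131]
wrist_force: [0.3, -0.4, -0.3]
width: 0.0471
finger_force: 0.0
```

```bash
python3 -c "
from meas import *
meas(0,'a2')"
```

```text
blue tray xy [-84.4 -18.5] rel deg -11.3 (array([604.3, -14. ]), array([52.4, 11.4]), -3.77, 65, np.float64(91.6))
white (array([671.4, 124.3]), array([91.9, 91.9]), 7.66, 1161, np.float64(91.6))
grey (array([700.4, -93.5]), array([92.3, 92.1]), 7.52, 1147, np.float64(91.7))
jarL (array([669.7, 213.6]), array([62.7, 62. ]), -44.74, 438, np.float64(86.8))
jarR (array([ 587.7, -219.7]), array([60.8, 62.8]), 43.88, 461, np.float64(86.7))
tcp tray [-219.4    0.5] [ 0.46799812 -0.01277434  0.1486237 ] [ 0.43595076  0.72659762 -0.71205373] 6.3
```

View pics/a2.png

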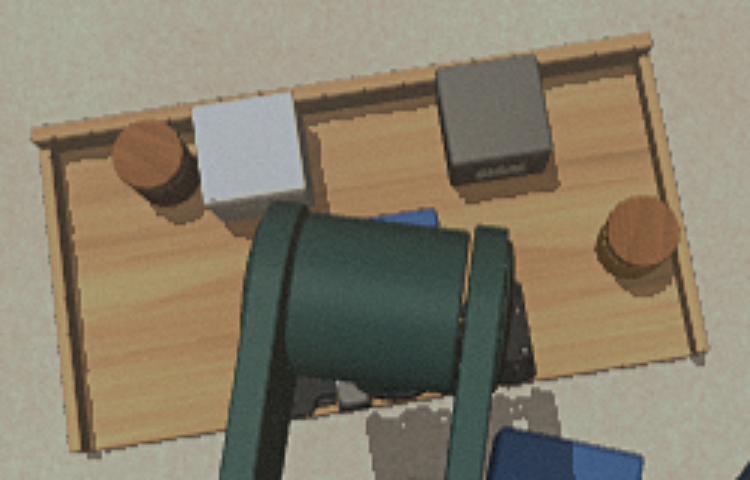

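The arm covers the tin in the top view; only its back edge shows, at crop (405,220). I'll measure from the scene camera's depth instead.

```bash
cat > ms.py <<'E'
from fit import *
def ms():
    b=robot.snapshot("scene"); P=pts(b); C=b["color"].astype(int)
    B=np.array([[.9914,.1305],[-.1305,.9914]]); mid=np.array([685.55,15.35])
    q=(P[...,:2]*1000-mid)@B.T
    m=(abs(P[...,2]-.0917)<.005)&(C[...,2]>C[...,0]+25)&(abs(q[...,1])<120)&(q[...,0]>-190)
    k,l,st,_=cv2.connectedComponentsWithStats(m.astype(np.uint8)); i=np.argmax(st[1:,4])+1
    r=rect(P,l==i); print("blue tray xy",np.round(B@(r[0]-mid),1),"rel deg",round(r[2]-7.5,1),r)
    for n,c in dict(white=(671.2,124.3),grey=(699.9,-93.6)).items():
        w=(abs(P[...,2]-.0917)<.005)&(np.hypot(P[...,0]*1000-c[0],P[...,1]*1000-c[1])<75)&(C[...,2]<C[...,0]+25)
        k,l,st,_=cv2.connectedComponentsWithStats(w.astype(np.uint8)); i=np.argmax(st[1:,4])+1
        r=rect(P,l==i); print(n,np.round(B@(r[0]-mid),1),r)
    o=robot.get_obs(); print("tcp tray",np.round(B@(o["tool_pos"][:2]*1000-mid),1),o["tool_pos"],o["wrist_force"],o["time"])
E
python3 -c "
from ms import *
ms()"
```

```text
blue tray xy [-122.6   -2.3] rel deg -0.7 (array([564.3,  -2.9]), array([92.5, 90.8]), 6.76, 903, np.float64(92.6))
white [  1.5 109.4] (array([672.8, 124. ]), array([93.2, 93.5]), 7.0, 995, np.float64(92.7))
grey [   1.5 -110.5] (array([701.5, -94. ]), array([93.8, 93.7]), 7.24, 1389, np.float64(92.7))
tcp tray [-219.2    0.4] [ 0.46813885 -0.0128228   0.14884688] [-0.70333845  0.27932103 -0.50267821] 6.35
```

>>> arm_command(targets=[0,0,0,0,3,40,0,0,0,0,0,3,80,0,0,0,0,0,3,110,0,0,0,0,0,3,124,0,0,0,0,0,3,124,0,0,0,0,0,3,124,0])

```text
time: 6.95
tool_pos: [0.4691, -0.0159, 0.0258]
ee_rot: [-3.141, -0.0, 0.13]
wrist_force: [1.0, 0.5, 1.1]
width: 0.0469
finger_force: 0.0
```

>>> arm_command(targets=[0,0,0,8,0,0,0,0,0,0,16,0,0,0,0,0,0,24,0,0,0,0,0,0,31,0,0,0,0,0,0,37,0,0,0,0,0,0,43,0,0,0,0,0,0,49,0,0,0,0,0,0,55,0,0,0,0,0,0,61,0,0,0,0,0,0,67,0,0,0,0,0,0,73,0,0,0,0,0,0,79,0,0,0,0,0,0,85,0,0,0,0,0,0,91,0,0,0,0,0,0,97,0,0,0,0,0,0,103,0,0,0,0,0,0,108,0,0,0])

```text
time: 8.65
tool_pos: [0.5747, -0.0021, 0.0255]
ee_rot: [-3.141, 0.004, 0.13]
wrist_force: [-5.4, -0.7, 4.9]
width: 0.0469
finger_force: 3.1
```

```bash
python3 -c "
from ms import *
ms()"
```

```text
blue tray xy [-53.5  -1. ] rel deg -0.6 (array([632.6,   7.4]), array([92.2, 92. ]), 6.89, 1018, np.float64(92.6))
white [  1.3 122.3] (array([670.9, 136.8]), array([ 93.9, 123.5]), 8.11, 1054, np.float64(92.5))
grey [   1.4 -110.9] (array([701.4, -94.4]), array([94.2, 93.4]), 7.87, 1388, np.float64(92.7))
tcp tray [-111.1   -2.9] [ 0.57572629 -0.00202024  0.02557056] [-3.57999085 -0.59113217  2.65820995] 8.7
```

It is tracking well: square, centred, 55 mm to go. I go on to just short of the rail.

>>> arm_command(targets=[0,0,0,5,0,0,0,0,0,0,10,0,0,0,0,0,0,15,0,0,0,0,0,0,20,0,0,0,0,0,0,25,0,0,0,0,0,0,30,0,0,0,0,0,0,35,0,0,0,0,0,0,40,0,0,0,0,0,0,44,0,0,0,0,0,0,47,0,0,0,0,0,0,49,0,0,0,0,0,0,50,0,0,0,0,0,0,50,0,0,0])

```text
time: 10.0
tool_pos: [0.6245, 0.0043, 0.0255]
ee_rot: [-3.141, 0.003, 0.13]
wrist_force: [-4.8, -1.6, 3.0]
width: 0.0468
finger_force: 2.5
```

>>> arm_command(targets=[0,0,0,1,0,0,0,0,0,0,2,0,0,0,0,0,0,3,0,0,0,0,0,0,3,0,0,0])

```text
time: 10.4
tool_pos: [0.6274, 0.0047, 0.0255]
ee_rot: [-3.141, 0.003, 0.13]
wrist_force: [-4.9, -1.3, 4.1]
width: 0.0469
finger_force: 2.6
```

```bash
python3 -c "
from ms import *
ms()"
```

```text
blue tray xy [-0.6 -0.8] rel deg 0.2 (array([685.1,  14.5]), array([91.8, 92.5]), 7.67, 1127, np.float64(92.6))
white [  1.9 108.6] (array([673.3, 123.3]), array([93.6, 94.5]), 8.55, 995, np.float64(92.7))
grey [   1.  -110.8] (array([701. , -94.4]), array([93.3, 92.7]), 7.03, 1386, np.float64(92.7))
tcp tray [-59.  -3.] [0.62738773 0.00471583 0.02547336] [-4.29278144  0.2055226   3.61029672] 10.45
```

About 2 mm left, so I go in 0.5 mm steps until the force rises.

>>> arm_command(targets=[0,0,0,0.5,0,0,0,0,0,0,1,0,0,0,0,0,0,1.5,0,0,0,0,0,0,1.5,0,0,0])

```text
time: 10.85
tool_pos: [0.6287, 0.0049, 0.0255]
ee_rot: [-3.141, 0.003, 0.13]
wrist_force: [-4.7, -0.3, 3.7]
width: 0.0474
finger_force: 2.7
```

>>> arm_command(targets=[0,0,0,0.5,0,0,0,0,0,0,1,0,0,0,0,0,0,1,0,0,0])

```text
time: 11.15
tool_pos: [0.6297, 0.005, 0.0255]
ee_rot: [-3.141, 0.003, 0.13]
wrist_force: [-5.0, -0.4, 4.1]
width: 0.0465
finger_force: 2.7
```

>>> arm_command(targets=[0,0,0,0.5,0,0,0,0,0,0,1,0,0,0,0,0,0,1,0,0,0])

```text
time: 11.45
tool_pos: [0.6307, 0.0051, 0.0255]
ee_rot: [-3.141, 0.003, 0.13]
wrist_force: [-5.2, -1.4, 3.9]
width: 0.0471
finger_force: 2.7
```

>>> arm_command(targets=[0,0,0,0.5,0,0,0,0,0,0,0.5,0,0,0])

```text
time: 11.65
tool_pos: [0.6312, 0.0052, 0.0255]
ee_rot: [-3.141, 0.003, 0.13]
wrist_force: [-5.5, 0.6, 4.1]
width: 0.0469
finger_force: 2.7
```

```bash
python3 -c "
from ms import *
ms()"
```

```text
blue tray xy [ 3.2 -0.5] rel deg 1.8 (array([688.8,  15.3]), array([92.3, 93.8]), 9.25, 1134, np.float64(92.7))
white [  1.3 109.3] (array([672.6, 123.9]), array([94.1, 93.7]), 7.08, 990, np.float64(92.6))
grey [   2.2 -110.9] (array([702.2, -94.3]), array([93.2, 93.4]), 7.48, 1385, np.float64(92.7))
tcp tray [-55.2  -2.9] [0.63120203 0.00522071 0.02547834] [-5.58707913 -0.86203103  4.00510631] 11.7
```

>>> arm_command(targets=[0,0,0,0.5,0,0,0,0,0,0,0.5,0,0,0])

```text
time: 11.9
tool_pos: [0.6313, 0.0052, 0.0255]
ee_rot: [-3.141, 0.004, 0.13]
wrist_force: [-5.9, -0.5, 4.3]
width: 0.047
finger_force: 3.3
```

>>> arm_command(targets=[0,0,0,0.5,0,0,0,0,0,0,0.5,0,0,0])

```text
time: 12.1
tool_pos: [0.6312, 0.0052, 0.0255]
ee_rot: [-3.141, 0.006, 0.13]
wrist_force: [-6.6, -1.1, 5.5]
width: 0.0466
finger_force: 4.1
```

The TCP has stopped and the force is rising, so the tin is on the rail. I seat it with 2 mm more, then back off and lift.

>>> arm_command(targets=[0,0,0,1,0,0,0,0,0,0,2,0,0,0,0,0,0,2,0,0,0])

```text
time: 12.4
tool_pos: [0.631, 0.0051, 0.0255]
ee_rot: [-3.141, 0.011, 0.13]
wrist_force: [-13.9, -3.3, 8.5]
width: 0.0468
finger_force: 7.3
```

>>> arm_command(targets=[0,0,0,-3,0,0,0,0,0,0,-10,0,0,0,0,0,0,-30,0,0,0,0,0,0,-60,0,0,0,0,0,0,-60,0,-40,0,0,0,0,-90,0,-90,0,0,0,0,-140,0,-130,0,0,0,0,-190,0,-130,0,0,0,0,-190,0,-130,0,0,0,0,-190,0,-130,0])

```text
time: 13.4
tool_pos: [0.4462, -0.019, 0.1569]
ee_rot: [3.141, -0.004, 0.129]
wrist_force: [-0.4, 0.2, 0.5]
width: 0.047
finger_force: 0.0
```

```bash
python3 -c "
from ms import *; from meas import meas
ms(); meas(0,'fin')"
```

```text
blue tray xy [ 3.8 -0.3] rel deg -0.8 (array([689.4,  15.6]), array([90.1, 93.5]), 6.71, 1134, np.float64(92.6))
white [  0.8 109.3] (array([672.1, 123.8]), array([94.2, 94.6]), 7.66, 988, np.float64(92.7))
grey [   1.3 -111.4] (array([701.4, -94.9]), array([93.8, 92.7]), 6.98, 1379, np.float64(92.7))
tcp tray [-240.8   -2.8] [ 0.44720701 -0.01886546  0.15614308] [ 0.57030443 -0.13265539 -0.64185118] 13.45
blue tray xy [0.7 0.6] rel deg -0.1 (array([686.2,  16. ]), array([90. , 90.2]), 7.44, 1105, np.float64(91.6))
white (array([671.3, 124.5]), array([92.1, 92.5]), 7.47, 1156, np.float64(91.7))
grey (array([700.2, -93.6]), array([92.8, 92.2]), 7.44, 1148, np.float64(91.6))
jarL (array([669.4, 213.2]), array([61.9, 61.7]), 44.22, 436, np.float64(86.7))
jarR (array([ 587.3, -219.4]), array([60.6, 61.9]), 44.15, 458, np.float64(87.0))
tcp tray [-240.4   -2.8] [ 0.44760525 -0.0187931   0.15554468] [-0.24695344 -0.11465351 -0.55030593] 13.5
```

View pics/fin.png

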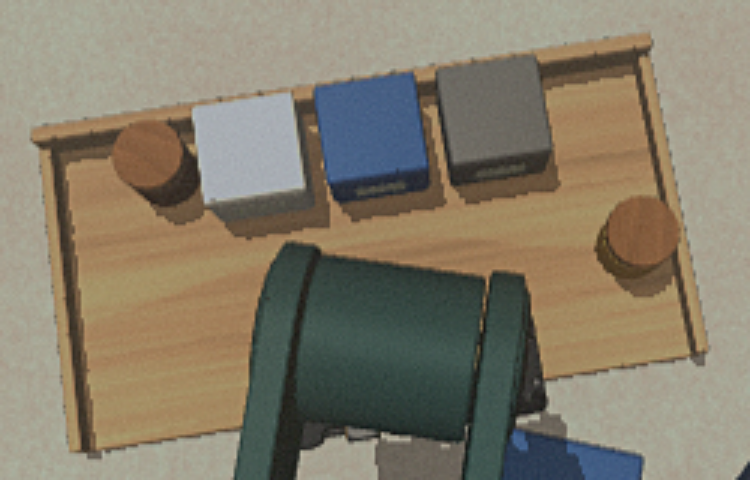

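The blue tin at crop (372,130) stands in line between the white (255,145) and grey (495,110) tins. It is flush with the rail, 0.1° off square, and centred within 1 mm. The white and grey tins and both jars are where they were, within 0.5 mm.

```bash
python3 -c "
from bench import robot
print(robot.close_job())"
```

```text
the job is handed in; nothing more can be done
None
```

The blue tin now stands against the back rail between the white and grey tins, square to within about 1° and centred to within 1 mm; the other tins and the jars have not moved, and the job is handed in (the hand-in returned no verdict).

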